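Put the pantry water filter back into service

ROBOT

A 6-joint arm with a two-finger parallel gripper is mounted at the origin on the work surface. World frame = base frame: x ahead of the robot, y to its left, z up, the work surface at z = 0. Lengths are in m, angles in rad, forces in N, time in s.
With the tool pointing down it reaches from about 0.225 to 0.725 m from the base axis. Payload 3.1 kg.
Tool frame: the origin (TCP) lies at the very end of the fingers, on their centre line; the grasp point (between the pads) lies 19 mm behind it; z points along the fingers, y is the line along which they close (so a half turn about z gives the same grasp; the last joint's range is limited). The gripper opens to 85 mm and grips with 20 to 120 N. Pads are 22 mm wide; open, the fingers measure 114 mm over their backs; the gripper's body (76 mm by 85 mm) begins 54 mm behind the grasp point. The pads swing forward as they close: fully open they stand 13 mm farther back than shut.
Start: joints at [1.085, 0.048, 0.099, 1.622, 0, 1.443], TCP at [0.184, 0.492, 0.231] pointing down, gripper open.
Joint ranges: [-2.91, 2.91], [-0.99, 1.94], [-1.21, 1.42], [-2.12, 2.29], [-1.49, 1.47], [-3.14, 3.14]. Speed limits (rad/s): [2.79, 2.79, 3.14, 3.14, 3.14, 3.14].

INTERFACE

Orientations are given as a unit quaternion [x, y, z, w].
In Python, from cell import sensors, viewer, manip, spotter gives the robot as it stands.
- The arm moves only by the tool carry_out, never from a script. Its argument "deltas" is a list of rows, each a list of 3 entries, a list of its own where there are three numbers: the shift along the tool's x, y, z in mm, then the turn, a rotation vector about the tool's x, y, z in rad, then the finger opening in mm, from 0 to 85.4. A call has 1 to 20 rows; each row shifts and turns the commanded pose from where the row before left it, along the tool's axes as they then stand; what a row does not reach is not made up. A row lasts 1/10 s, in which the tool goes at most 50 mm and 8.59 degrees, less where a joint would pass 70% of its speed; a pose out of reach is approached as far as the arm can. A call with a gripper value outside its range is refused whole. The fingers move at their own pace and stop on an object; the grip force is fixed at half the most. Time passes only in rows, so rows that do not move let the fingers close. It gives the time, the measured TCP pose, the force, the opening and the grip force at its end, in the units of the state.
- sensors.get_obs(): the state, without advancing time (a new reading comes with each control period).
- viewer.camera(name): name is "side" or "top" or "wrist"; returns the picture (420x560x3 uint8, red, green, blue); there is no depth.
- viewer.camera_params(name): a dict with "camera_matrix" (3x3 intrinsics, pixels), "world_from_camera" (4x4, takes a point from camera to world coordinates). Camera axes: x right, y up, looking along -z (the intrinsics and any distortion apply to the point x, -y, -z); pixel columns grow to the right and rows downward; lengths in m; the calibration is good to about 2 mm. A picture is of the moment at which its call begins: read the wrist's pose just before it. camera_params takes no time and is no camera call; for the wrist camera it gives the pose at the moment of the call.
- manip.sign_off(): hands the job in; it is judged then, once.
Trained networks look in the newest picture that a camera, given by its name, has taken for a name from the list of things; names that differ only in an ending like _2 or _b are one class to them, and where a whole thing is asked for, a point or a joint stands for the part that bears it (a point fixed in the world has none). Each returns a list of dicts, best first, with "score" (0 to 1); they miss things now and then, are a little off and sometimes report something else, mostly with a low value. They report only what shows in the picture. A call takes as long as a camera call.
- spotter.spot_in(name, camera): "xyz" ([x, y, z] in m, in world coordinates, good to about 4 mm: the middle of the surface that is visible of it).
The state is a dict: "time_s": time; "joint_positions": joint angles; "qvel": joint speeds; "tau": joint torques, N m; "ee_pos": TCP position; "tool_rot": TCP orientation; "ft_force": force on the tool from outside, world axes, zero at the start; "ft_torque": the same for the moment, N m; "opening": opening from 0.0 (shut) to 1.0 (fully open); "finger_force": force on a finger pad.
Only numpy, scipy, OpenCV 4.12 (cv2) and the standard library are available. Lean on these libraries where they do the work, as an engineer would, in place of code of your own. Each camera call takes 0.05 s, during which the arm holds its last target. There are 200 camera calls.

TASK

The water filter on the pantry counter has new cartridges: push its open drawer fully home until it seats, then press the round test button on top all the way down so that the leak-stop lever drops, and let the button up. Then lift the lever back, past upright, until it rests against its rear stop and stays up by itself, with the drawer still home. Leave the jar, the tin and the bowl standing where they are.

Things in the scene. Friction and masses are not known exactly. Their poses are not given: they have to be found in the camera images.
- filter_unit: water filter: low white housing fixed to the counter, 180 (its x) x 320 (y) x 110 mm high; origin centre of underside; x points from its front to its back (away from the robot), y to its left seen from the robot, z up. A grey deck on top, x -40 to +50, y -140 to +25 mm, rises to 136 mm and carries button and lever. The round gauge on the front is only looked at
- drawer_pull (a point): middle of the front face of the drawer's steel bar pull (70 mm along y, 16 mm high, 14 mm out from the white drawer front, which is 145 mm wide, from 24 to 100 mm above the counter). 74 mm above the counter, 75 mm to the left (+y) of the unit's origin; with the drawer home 116 mm in front of it. Axes as the unit's. Push along the unit's +x to close
- filter_drawer (a joint): how far the cartridge drawer is open, m: 0 home, up to 0.09 out to the front (unit's -x). Friction about 1 N; a spring detent from about 11 to 4 mm before home takes some 6 to 8 N to pass, after which the drawer is drawn in to 0 and held
- button_top (a point): centre of the top of the test button, round, black plastic, 36 mm across, in a flat steel collar on the deck, 10 mm to the right (-y) of the unit's origin; its top is 157 mm above the counter when not pressed
- test_button (a joint): how far the button is pressed, m: 0 up, 0.010 fully down. Spring: about 2 N to start, 5 to 6 N fully down; comes up by itself. Pressed fully it tips the raised lever forward past balance, so that the lever falls by its own weight; while held down it keeps the lever from going back
- lever_hinge (a point): point on the lever's hinge axis, which runs level along the unit's y: 95 mm to the right (-y) of the unit's origin, 123 mm above the counter, at the lever's middle. Axes as the unit's
- lever_grip (a point): middle of the lever's grip, on its centre line 85 mm from the hinge. The lever is a steel bar 115 mm long from hinge to tip, 16 mm wide along y, 12 mm thick; its last 56 mm is a darker grip 24 mm wide along y, 18 mm thick. Turns with the lever; axes are the unit's when the lever reads 0
- stop_lever (a joint): angle of the leak-stop lever, rad: 0 up, at its stop, leaning 0.18 back (unit's +x) past upright; 1.15 dropped, leaning 0.97 forward (-x, to the robot) of upright. Mass about 0.22 kg, almost no friction: let go above 0.18 it falls forward, below it falls back to 0 and stays. Lifting takes about 2 N at the grip
- jar: loose glass jar with a wooden lid, 84 mm across, 140 mm high, standing beside the unit; origin at the centre of its underside
- tin: loose tin can, 80 mm across, 110 mm high, standing on the other side of the unit; origin at the centre of its underside
- bowl: loose white bowl, 120 mm across, 50 mm high, standing before the unit's right half; origin at the centre of its underside

How it is judged:
On the way, in this order (a step that is already met when the one before it is completed fails the run):
1. the drawer is home in its detent (open by less than 2.5 mm) while the lever is still up and the button up (value of joint filter_drawer below 0.0025 m and value of joint stop_lever below 0.08 rad and value of joint test_button below 0.002 m), for 0.1 s.
2. the test button is being pressed (more than 3 mm) while the lever has not yet dropped (below 0.9 rad) and the drawer is home (value of joint test_button above 0.003 m and value of joint stop_lever below 0.9 rad and value of joint filter_drawer below 0.004 m).
3. the test button is all the way down (at least 8 mm) (value of joint test_button above 0.008 m).
4. the lever has dropped (beyond 1.05 rad) and the button is up again (below 2 mm) (value of joint stop_lever above 1.05 rad and value of joint test_button below 0.002 m), for 0.1 s.
At the end, for the whole second after the job is handed in: the lever is up and at rest against its rear stop (below 0.05 rad), the drawer is home (open by less than 2.5 mm), the button is up (below 2 mm), and the jar, tin and bowl stand upright within 30 mm of where they were (value of joint stop_lever below 0.05 rad and value of joint filter_drawer below 0.0025 m and value of joint test_button below 0.002 m and velocity of joint stop_lever between -0.1 and 0.1 rad/s and distance of each of jar, tin, bowl from where it was at the start of the episode below 0.03 m and angle between each of jar, tin, bowl's own z axis and vertical below 0.2 rad); the robot touches nothing.
It fails at once if the jar, the tin or the bowl is moved more than 30 mm or tipped more than 0.35 rad (distance of any of jar, tin, bowl from where it was at the start of the episode above 0.03 m or angle between any of jar, tin, bowl's own z axis and vertical above 0.35 rad).
It also fails if it takes over 56 s, if anything falls off the work surface, if the arm or the gripper's body presses on something with over 40 N, if the wrist force passes 120 N, or if a joint passes its speed limit or range.

## Working session

There is one attempt and no reset: what is moved stays moved. The work goes in short steps, Python scripts to look and compute and a tool call to move; the robot and the scene stay as the last step left them, time stands still between calls to the robot, and variables do not carry over. Pictures are saved under pics/ and viewed, at most 10 in all, crops included, and the job is handed in when it is done.

Besides the shell and the picture viewer there is one more tool, called after "Call:" as name([rows], argument=value, ...), one row to a line, values as JSON. carry_out: Moves the arm, as the interface text tells. Its arguments: {"type":"object","properties":{"deltas":{"type":"array"}},"required":["deltas"]}

```bash
mkdir -p pics; ls
python3 - <<'E'
from cell import sensors, viewer, manip, spotter
import cv2,numpy as np
o=sensors.get_obs();print(o)
for c in ["side","top"]:
    im=viewer.camera(c);cv2.imwrite(f"pics/{c}0.png",im[:,:,::-1])
    p=viewer.camera_params(c);print(c,np.round(p["camera_matrix"],1).tolist(),np.round(p["world_from_camera"],4).tolist(),[k for k in p])
    for n in ["filter_unit","drawer_pull","button_top","lever_hinge","lever_grip","jar","tin","bowl"]:
        try:print(n,[(np.round(r["xyz"],4).tolist(),round(r["score"],2)) for r in spotter.spot_in(n,c)[:2]])
        except Exception as e:print(n,e)
E
```

```text
pics
{'time_s': 0.0, 'joint_positions': array([ 1.08516909e+00,  4.87766812e-02,  9.75861331e-02,  1.62199511e+00,
       -2.60401895e-06,  1.44301467e+00]), 'qvel': array([-5.86503830e-04,  2.50742440e-04, -7.28907919e-04,  7.28004473e-05,
        2.09197126e-03, -8.83680751e-04]), 'tau': array([ 3.05973927e-04, -3.38777447e+01,  3.20017648e+01,  2.03034159e-02,
       -1.05595977e-04, -7.41616986e-06]), 'ee_pos': array([0.18360058, 0.49119621, 0.23009781]), 'tool_rot': array([ 1.77969533e-01,  9.84035273e-01, -1.13930901e-03, -3.59450702e-04]), 'ft_force': array([ 0.57917903, -0.2546916 ,  0.1665669 ]), 'ft_torque': array([ 0.02219065, -0.0035214 , -0.0016407 ]), 'finger_force': 0.0, 'opening': 1.0010727437545226}
side [[543.8, 0.0, 277.6], [0.0, 543.8, 212.3], [0.0, 0.0, 1.0]] [[0.9824, 0.1125, -0.1492, 0.359], [-0.1862, 0.5223, -0.8322, -0.9236], [-0.0156, 0.8453, 0.5341, 0.7442], [0.0, 0.0, 0.0, 1.0]] ['camera_matrix', 'world_from_camera']
filter_unit [([0.5805, -0.0897, 0.1094], 0.7)]
drawer_pull [([0.4887, 0.0468, 0.0736], 0.75), ([0.6243, -0.1003, 0.2015], 0.38)]
button_top [([0.6087, -0.0164, 0.1505], 0.57)]
lever_hinge [([0.5839, -0.0888, 0.1139], 0.92)]
lever_grip [([0.4904, 0.0473, 0.0756], 0.5)]
jar [([0.6439, 0.2223, 0.118], 0.84)]
tin [([0.6064, -0.2758, 0.0861], 0.57)]
bowl [([0.4093, -0.1212, 0.0302], 0.84)]
top [[490.8, 0.0, 279.3], [0.0, 490.8, 210.6], [0.0, 0.0, 1.0]] [[0.0119, 0.9839, -0.1782, 0.3386], [-0.9999, 0.0124, 0.0019, 0.0228], [0.0041, 0.1781, 0.984, 1.3481], [0.0, 0.0, 0.0, 1.0]] ['camera_matrix', 'world_from_camera']
filter_unit [([0.5877, 0.0289, 0.1121], 0.67)]
drawer_pull [([0.4914, 0.0827, 0.0818], 0.88)]
button_top [([0.6125, -0.0061, 0.1564], 0.72)]
lever_hinge [([0.5924, 0.0191, 0.1098], 0.57)]
lever_grip [([0.6194, -0.0912, 0.2179], 0.69)]
jar [([0.6368, 0.2393, 0.1376], 0.75)]
tin [([0.6108, -0.2424, 0.1097], 0.92)]
bowl [([0.4056, -0.1443, 0.0212], 0.91)]
```

View pics/side0.png

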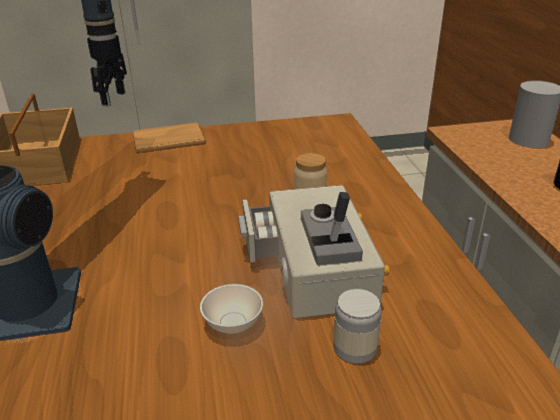

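View pics/top0.png

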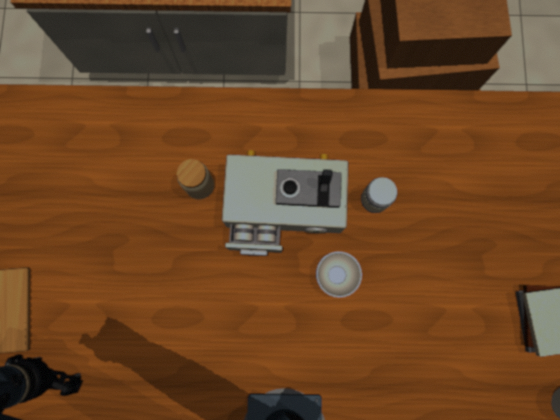

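The side view shows the unit at about (325,245), with the lever up at (340,205), the drawer open at (262,230), and the bowl at (232,312). In the top view the button is at (289,187), the lever at (325,187), and the pull at (254,252). I'll fit the unit pose by overlaying its model.

```bash
cat > h.py <<'E'
import numpy as np,cv2
from cell import sensors, viewer, manip, spotter
def proj(c,P):
    p=viewer.camera_params(c);T=np.linalg.inv(p["world_from_camera"]);q=np.atleast_2d(P)@T[:3,:3].T+T[:3,3]
    q=q*[1,-1,-1];q=q@np.array(p["camera_matrix"]).T;return q[:,:2]/q[:,2:]
def unit(P,s):
    x,y,t=s;P=np.atleast_2d(np.array(P,float));c,n=np.cos(t),np.sin(t)
    return np.c_[x+c*P[:,0]-n*P[:,1],y+n*P[:,0]+c*P[:,1],P[:,2]]
E
cat > fit.py <<'E'
from h import *
from scipy.optimize import minimize
H=[[-.09,-.16,.11],[.09,-.16,.11],[.09,.16,.11],[-.09,.16,.11]]
D=[[-.04,-.14,.136],[.05,-.14,.136],[.05,.025,.136],[-.04,.025,.136]]
V=[[-.09,-.16,0],[-.09,-.16,.11]]
ims={c:cv2.imread(f"pics/{c}0.png") for c in("side","top")}
G={}
for c,im in ims.items():
    g=cv2.GaussianBlur(im,(0,0),1.2).astype(float)
    G[c]=np.sqrt((cv2.Sobel(g,cv2.CV_64F,1,0)**2+cv2.Sobel(g,cv2.CV_64F,0,1)**2).sum(2))
def loop(Q):
    Q=np.array(Q);return np.vstack([np.linspace(Q[i],Q[(i+1)%4],60) for i in range(4)])
L=np.vstack([loop(H),loop(D),np.linspace(*np.array(V),40)])
def cost(s):
    t=0
    for c in G:
        q=proj(c,unit(L,s)).astype(np.float32)
        t-=np.sqrt(cv2.remap(G[c],q[:,0],q[:,1],cv2.INTER_LINEAR)).mean()
    return t
best=min(((cost((x,y,t)),(x,y,t)) for x in np.arange(.585,.636,.005) for y in np.arange(-.02,.026,.005) for t in np.arange(-.16,.09,.02)))
r=minimize(cost,best[1],method="Nelder-Mead",options=dict(initial_simplex=[best[1]]+[np.add(best[1],d) for d in((.004,0,0),(0,.004,0),(0,0,.015))]))
s=r.x;print(best,s,r.fun)
out=[]
for c,im in ims.items():
    k=4;x0,y0,w,h=(215,140,190,145) if c=="top" else (225,170,190,145)
    b=cv2.resize(im[y0:y0+h,x0:x0+w],None,fx=k,fy=k,interpolation=cv2.INTER_CUBIC)
    f=lambda P:((proj(c,unit(P,s))-[x0,y0]+.5)*k).astype(np.int32)
    for Q in(H,D):cv2.polylines(b,[f(Q)],True,(0,0,255),1)
    for P in([0,-.01,.157],[0,-.095,.123],[.085*np.sin(.18),-.095,.123+.085*np.cos(.18)],[-.116-.07,.075,.074],[-.116-.09,.075,.074]):cv2.circle(b,tuple(int(v) for v in f(P)[0]),3,(0,255,0),-1)
    cv2.imwrite(f"pics/{c}_fit.png",b)
for n,P in dict(button=[0,-.01,.157],hinge=[0,-.095,.123],pull=[-.116,.075,.074]).items():print(n,unit(P,s).round(4))
E
python3 fit.py
```

```text
Traceback (most recent call last):
  File "fit.py", line 21, in <module>
    r=minimize(cost,best[1],method="Nelder-Mead",options=dict(initial_simplex=[best[1]]+[np.add(best[1],d) for d in((.004,0,0),(0,.004,0),(0,0,.015))]))
  File "fit.py", line 17, in cost
    q=proj(c,unit(L,s)).astype(np.float32)
      ~~~~^^^^^^^^^^^^^
  File "h.py", line 4, in proj
    p=viewer.camera_params(c);T=np.linalg.inv(p["world_from_camera"]);q=np.atleast_2d(P)@T[:3,:3].T+T[:3,3]
ValueError: time passes only in moves, steps and waits
```

```bash
sed -i 's/p=viewer.camera_params(c);T/p=PAR.setdefault(c,None) or PAR.update({c:viewer.camera_params(c)}) or PAR[c];T/; s/^def proj/PAR={}\ndef proj/' h.py; python3 fit.py
```

```text
(np.float64(-25.697300254982743), (np.float64(0.615), np.float64(0.0050000000000000044), np.float64(-0.020000000000000073))) [ 0.61639214  0.00404087 -0.03565794] -25.95205069156181
button [[ 0.616 -0.006  0.157]]
hinge [[ 0.613  -0.0909  0.123 ]]
pull [[0.5031 0.0831 0.074 ]]
```

View pics/side_fit.png

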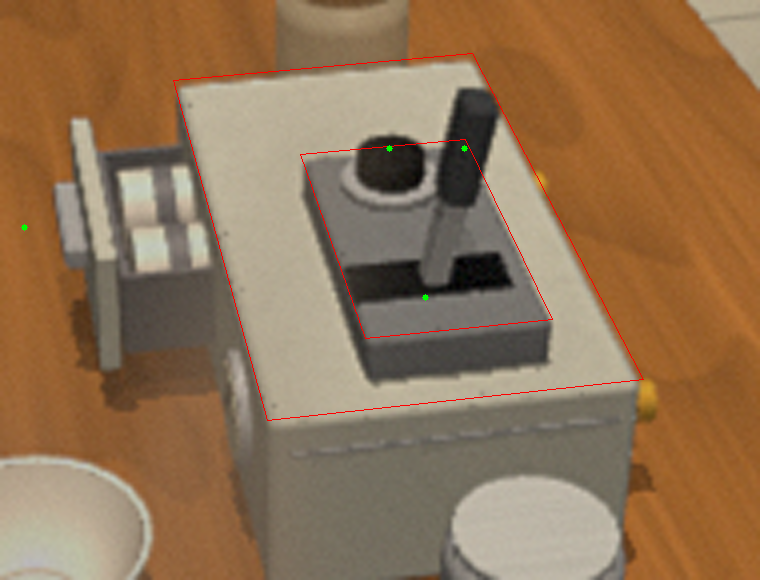

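View pics/top_fit.png

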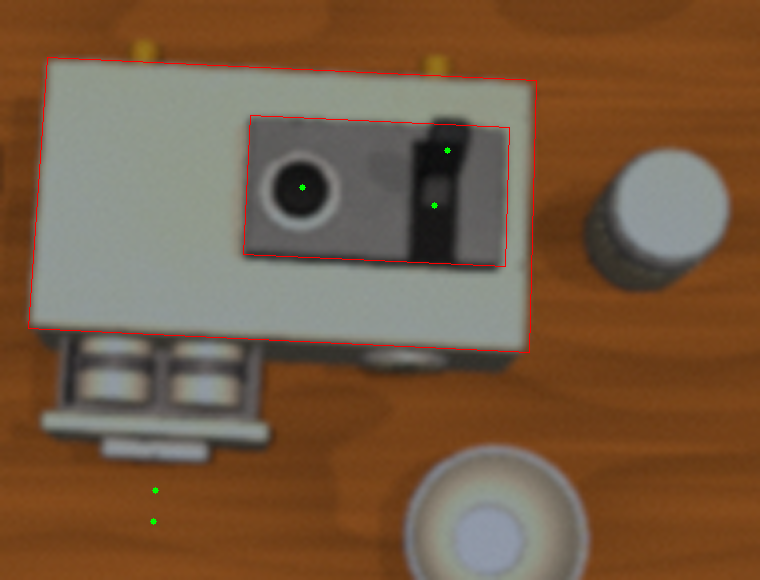

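The fitted outline matches both pictures to within about 2 mm: top button (301,188), hinge (434,205), and the side view agrees. The pull's front face is at about (155,462) in the zoom, so the drawer is about 50 mm open. Next I turn the tool to align with the unit, close the fingers and move in front of the pull.

Call:
carry_out([
  [[0, 0, 0], [0, 0, -0.08], 0],
  [[0, 0, 0], [0, 0, -0.08], 0],
  [[0, 0, 0], [0, 0, -0.08], 0],
  [[0, 0, 0], [0, 0, -0.082], 0],
  [[-20, -33, 0], [0, 0, 0], 0],
  [[-20, -33, 0], [0, 0, 0], 0],
  [[-20, -33, 0], [0, 0, 0], 0],
  [[-20, -33, 0], [0, 0, 0], 0],
  [[-20, -33, 0], [0, 0, 0], 0],
  [[-20, -33, 0], [0, 0, 0], 0],
  [[-20, -33, 0], [0, 0, 0], 0],
  [[-20, -33, 0], [0, 0, 0], 0],
  [[-20, -33, 0], [0, 0, 0], 0],
  [[-20, -33, 0], [0, 0, 0], 0],
  [[-20, -33, 0], [0, 0, 0], 0],
  [[-20, -33, 0], [0, 0, 0], 0],
  [[0, 0, 20], [0, 0, 0], 0],
  [[0, 0, 20], [0, 0, 0], 0],
  [[0, 0, 20], [0, 0, 0], 0],
  [[0, 0, 0], [0, 0, 0], 0],
])

```text
time_s: 2.9
ee_pos: [0.4075, 0.0871, 0.1684]
tool_rot: [0.018, 1.0, -0.0, -0.003]
ft_force: [-0.3, -0.1, -0.9]
opening: -0.0
finger_force: 0.0
```

```bash
cat >> h.py <<'E'
S=(0.6155,0.0035,-0.0357)
def st():
    from scipy.spatial.transform import Rotation as R
    o=sensors.get_obs();c,n=np.cos(S[2]),np.sin(S[2]);d=o["ee_pos"]-[S[0],S[1],0]
    print("t",round(o["time_s"],2),"unit mm",np.round(1e3*np.array([c*d[0]+n*d[1],-n*d[0]+c*d[1],d[2]]),1),"toolx",R.from_quat(o["tool_rot"]).as_matrix().round(3)[:,0],"z",R.from_quat(o["tool_rot"]).as_matrix().round(3)[:,2],"F",o["ft_force"].round(2),"open",round(o["opening"],2),o["joint_positions"].round(2))
E
python3 -c "from h import *;st()"
```

```text
t 2.9 unit mm [-210.9   76.1  168.4] toolx [-0.999  0.036  0.006] z [-0.006 -0.    -1.   ] F [-0.3  -0.1  -0.89] open -0.0 [ 0.05 -0.24 -0.29  1.52 -0.    0.09]
```

Call:
carry_out([
  [[0, 0, 20], [0, 0, 0], 0],
  [[0, 0, 20], [0, 0, 0], 0],
  [[0, 0, 20], [0, 0, 0], 0],
  [[0, 0, 20], [0, 0, 0], 0],
  [[0, 0, 20], [0, 0, 0], 0],
  [[0, 0, 8], [0, 0, 0], 0],
  [[-5, 0, 0], [0, 0, 0], 0],
  [[-5, 0, 0], [0, 0, 0], 0],
  [[-5, 0, 0], [0, 0, 0], 0],
  [[-5, 0, 0], [0, 0, 0], 0],
  [[-5, 0, 0], [0, 0, 0], 0],
  [[-5, 0, 0], [0, 0, 0], 0],
  [[-5, 0, 0], [0, 0, 0], 0],
])

```text
time_s: 4.2
ee_pos: [0.4445, 0.0861, 0.0633]
tool_rot: [0.018, 1.0, -0.0, -0.001]
ft_force: [-1.0, 0.1, 1.2]
opening: -0.003
finger_force: 0.7
```

```bash
python3 -c "
from h import *;st()
im=viewer.camera('side')[130:330,180:430];cv2.imwrite('pics/a.png',cv2.resize(im,None,fx=3,fy=3)[:,:,::-1])"
```

```text
t 4.2 unit mm [-173.8   76.5   63.3] toolx [-0.999  0.036  0.001] z [-0.001 -0.    -1.   ] F [-0.96  0.06  1.16] open -0.0 [ 0.04 -0.11 -0.39  1.29  0.    0.08]
```

View pics/a.png

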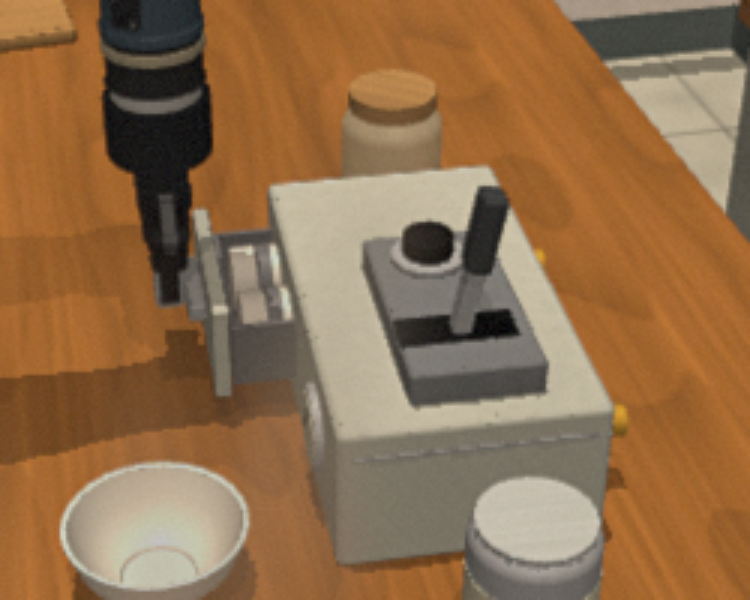

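The fingertips touch the pull at about (185,290) in the crop, and the drawer is still open. I'll push it in.

Call:
carry_out([
  [[-5, 0, 0], [0, 0, 0], 0],
  [[-5, 0, 0], [0, 0, 0], 0],
  [[-5, 0, 0], [0, 0, 0], 0],
  [[-5, 0, 0], [0, 0, 0], 0],
  [[-5, 0, 0], [0, 0, 0], 0],
  [[-5, 0, 0], [0, 0, 0], 0],
  [[-4, 0, 0], [0, 0, 0], 0],
  [[-4, 0, 0], [0, 0, 0], 0],
  [[-3, 0, 0], [0, 0, 0], 0],
  [[-2, 0, 0], [0, 0, 0], 0],
  [[-2, 0, 0], [0, 0, 0], 0],
  [[0, 0, 0], [0, 0, 0], 0],
])

```text
time_s: 5.45
ee_pos: [0.4865, 0.0846, 0.0631]
tool_rot: [0.018, 1.0, -0.0, -0.003]
ft_force: [-6.6, -0.5, 3.1]
opening: -0.003
finger_force: 3.4
```

```bash
python3 -c "
from h import *;st()"
```

```text
t 5.45 unit mm [-131.8   76.4   63.1] toolx [-0.999  0.035  0.006] z [-0.007 -0.    -1.   ] F [-6.64 -0.51  3.08] open -0.0 [ 0.04  0.01 -0.28  1.29  0.    0.07]
```

Call:
carry_out([
  [[-2, 0, 0], [0, 0, 0], 0],
  [[-2, 0, 0], [0, 0, 0], 0],
  [[-2, 0, 0], [0, 0, 0], 0],
  [[0, 0, 0], [0, 0, 0], 0],
])

```text
time_s: 5.85
ee_pos: [0.4925, 0.0844, 0.063]
tool_rot: [0.018, 1.0, -0.0, -0.003]
ft_force: [-9.5, -0.2, 4.9]
opening: -0.002
finger_force: 4.6
```

```bash
python3 -c "
from h import *;st()"
```

```text
t 5.85 unit mm [-125.8   76.4   63. ] toolx [-0.999  0.036  0.007] z [-0.007 -0.    -1.   ] F [-9.52 -0.17  4.9 ] open -0.0 [ 0.04  0.02 -0.26  1.29  0.    0.07]
```

Call:
carry_out([
  [[-2, 0, 0], [0, 0, 0], 0],
  [[-2, 0, 0], [0, 0, 0], 0],
  [[0, 0, 0], [0, 0, 0], 0],
])

```text
time_s: 6.15
ee_pos: [0.4925, 0.0844, 0.063]
tool_rot: [0.018, 1.0, -0.0, -0.007]
ft_force: [-18.1, -0.8, 12.0]
opening: -0.001
finger_force: 9.3
```

```bash
python3 -c "
from h import *;st()"
```

```text
t 6.15 unit mm [-125.9   76.4   63. ] toolx [-0.999  0.035  0.015] z [-0.015 -0.    -1.   ] F [-18.12  -0.8   12.05] open -0.0 [ 0.04  0.03 -0.26  1.3   0.    0.07]
```

Call:
carry_out([
  [[5, 0, 0], [0, 0, 0], 0],
  [[15, 0, 0], [0, 0, 0], 0],
  [[20, 0, 0], [0, 0, 0], 0],
  [[0, 0, -25], [0, 0, 0], 0],
  [[0, 0, -30], [0, 0, 0], 0],
  [[0, 0, -30], [0, 0, 0], 0],
  [[0, 0, -30], [0, 0, 0], 0],
  [[0, 0, -25], [0, 0, 0], 0],
  [[-20, -10, 0], [0, 0, 0], 0],
  [[-20, -10, 0], [0, 0, 0], 0],
  [[-20, -10, 0], [0, 0, 0], 0],
  [[-20, -10, 0], [0, 0, 0], 0],
  [[-20, -10, 0], [0, 0, 0], 0],
  [[-20, -10, 0], [0, 0, 0], 0],
  [[-20, -10, 0], [0, 0, 0], 0],
  [[-20, -16, 0], [0, 0, 0], 0],
  [[0, 0, 0], [0, 0, 0], 0],
])

```text
time_s: 7.85
ee_pos: [0.6194, -0.0082, 0.2025]
tool_rot: [0.019, 1.0, -0.001, 0.001]
ft_force: [-0.4, 0.7, 0.1]
opening: 0.0
finger_force: 0.0
```

```bash
python3 -c "
from h import *;st()
a=viewer.camera('side')[130:330,180:430];b=viewer.camera('top')[120:320,160:410];cv2.imwrite('pics/b.png',np.hstack([cv2.resize(i,(400,320)) for i in (a,b)])[:,:,::-1])"
```

```text
t 7.85 unit mm [  4.3 -11.6 202.5] toolx [-0.999  0.038 -0.003] z [ 0.003 -0.001 -1.   ] F [-0.36  0.72  0.05] open 0.0 [-0.12  0.29  0.32  1.59 -0.   -0.08]
```

View pics/b.png

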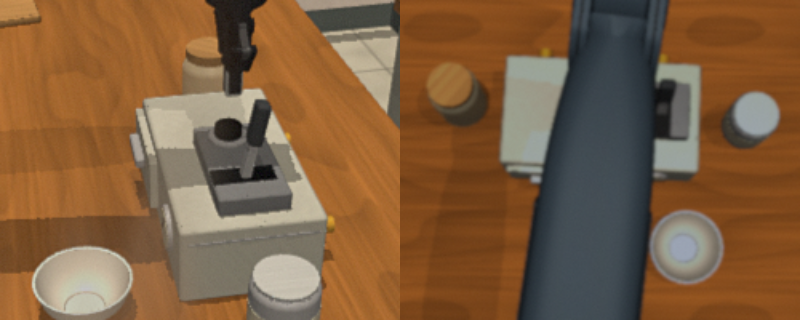

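The drawer is home with its front flush at (145,165), the lever is up, and the fingers are over the button. Pressing it now.

Call:
carry_out([
  [[4, 1, 10], [0, 0, 0], 0],
  [[0, 0, 10], [0, 0, 0], 0],
  [[0, 0, 10], [0, 0, 0], 0],
  [[0, 0, 8], [0, 0, 0], 0],
  [[0, 0, 4], [0, 0, 0], 0],
  [[0, 0, 3], [0, 0, 0], 0],
  [[0, 0, 3], [0, 0, 0], 0],
  [[0, 0, 3], [0, 0, 0], 0],
  [[0, 0, 2], [0, 0, 0], 0],
  [[0, 0, 2], [0, 0, 0], 0],
  [[0, 0, 1], [0, 0, 0], 0],
  [[0, 0, 0], [0, 0, 0], 0],
])

```text
time_s: 9.15
ee_pos: [0.6123, -0.0049, 0.1474]
tool_rot: [0.018, 1.0, 0.0, 0.0]
ft_force: [-2.1, 1.5, 4.3]
opening: -0.001
finger_force: 2.1
```

```bash
python3 -c "
from h import *;st()"
```

```text
t 9.15 unit mm [ -2.9  -8.5 147.4] toolx [-0.999  0.036 -0.   ] z [ 0.  0. -1.] F [-2.05  1.46  4.32] open -0.0 [-0.12  0.27  0.19  1.48  0.   -0.08]
```

Call:
carry_out([
  [[0, 0, 1], [0, 0, 0], 0],
  [[0, 0, 1], [0, 0, 0], 0],
  [[0, 0, 1], [0, 0, 0], 0],
  [[0, 0, 0], [0, 0, 0], 0],
  [[0, 0, 0], [0, 0, 0], 0],
  [[0, 0, 0], [0, 0, 0], 0],
  [[0, 0, 0], [0, 0, 0], 0],
  [[0, 0, 0], [0, 0, 0], 0],
])

```text
time_s: 9.95
ee_pos: [0.6124, -0.0048, 0.147]
tool_rot: [0.018, 1.0, -0.0, 0.001]
ft_force: [-6.4, 2.0, 12.6]
opening: 0.002
finger_force: 5.8
```

```bash
python3 -c "
from h import *;st()
a=viewer.camera('side')[130:330,180:430];cv2.imwrite('pics/c.png',cv2.resize(a,(750,600))[:,:,::-1])"
```

```text
t 9.95 unit mm [ -2.8  -8.5 147. ] toolx [-0.999  0.036 -0.002] z [ 0.002 -0.    -1.   ] F [-6.38  1.99 12.62] open 0.0 [-0.12  0.27  0.18  1.48 -0.   -0.08]
```

View pics/c.png

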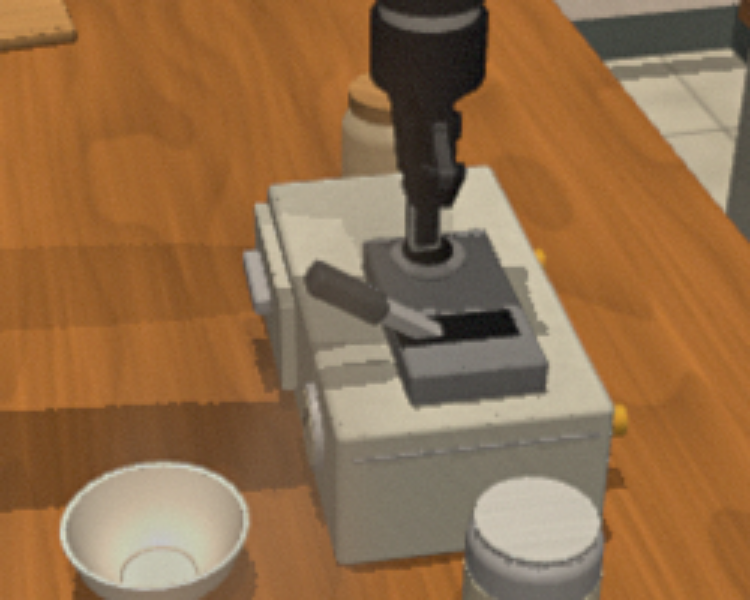

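The lever has dropped, with its grip at (345,290), and the drawer is still home. I'll let the button up and move to a point in front of the lever.

Call:
carry_out([
  [[0, 0, -10], [0, 0, 0], 0],
  [[0, 0, -15], [0, 0, 0], 0],
  [[0, 0, -25], [0, 0, 0], 0],
  [[0, 0, -30], [0, 0, 0], 0],
  [[0, 0, -30], [0, 0, 0], 0],
  [[18, -10, 0], [0, 0, 0], 0],
  [[18, -11, 0], [0, 0, 0], 0],
  [[18, -11, 0], [0, 0, 0], 0],
  [[18, -11, 0], [0, 0, 0], 0],
  [[18, -11, 0], [0, 0, 0], 0],
  [[18, -11, 0], [0, 0, 0], 0],
  [[18, -11, 0], [0, 0, 0], 0],
  [[17, -11, 0], [0, 0, 0], 0],
  [[0, 0, 0], [0, 0, 0], 0],
  [[0, 0, 0], [0, 0, 0], 0],
])

```text
time_s: 11.5
ee_pos: [0.467, -0.0871, 0.2547]
tool_rot: [0.018, 1.0, -0.0, 0.001]
ft_force: [1.3, -1.1, -0.6]
opening: -0.001
finger_force: 0.0
```

```bash
python3 -c "
from h import *;st()
viewer.camera('side')
print([(r['xyz'],r['score']) for r in spotter.spot_in('lever_grip','side')[:2]])
print([(r['xyz'],r['score']) for r in spotter.spot_in('button_top','side')[:2]])
print(unit([-.07,-.095,.171],S))"
```

```text
t 11.5 unit mm [-145.2  -95.8  254.7] toolx [-0.999  0.037 -0.002] z [ 0.002 -0.    -1.   ] F [ 1.28 -1.11 -0.58] open -0.0 [-0.33 -0.08  0.02  1.67  0.   -0.29]
[([0.5498, -0.0982, 0.1725], 0.62)]
[([0.6066, -0.0185, 0.1531], 0.79)]
[[ 0.54215382 -0.088941    0.171     ]]
```

Call:
carry_out([
  [[0, 0, 25], [0, 0, 0], 0],
  [[0, 0, 25], [0, 0, 0], 0],
  [[0, 0, 25], [0, 0, 0], 0],
  [[0, 0, 17], [0, 0, 0], 0],
  [[-10, 0, 0], [0, 0, 0], 0],
  [[-8, 0, 0], [0, 0, 0], 0],
  [[-6, 0, 0], [0, 0, 0], 0],
  [[-5, 0, 0], [0, 0, 0], 0],
  [[-5, 0, 0], [0, 0, 0], 0],
  [[-5, 0, -5], [0, 0, 0], 0],
  [[-5, 0, -6], [0, 0, 0], 0],
  [[-5, 0, -6], [0, 0, 0], 0],
  [[0, 0, 0], [0, 0, 0], 0],
])

```text
time_s: 12.95
ee_pos: [0.5154, -0.0887, 0.1813]
tool_rot: [0.018, 1.0, -0.0, 0.0]
ft_force: [-6.2, 0.0, 4.1]
opening: -0.006
finger_force: 2.8
```

```bash
python3 -c "
from h import *;st()
a=viewer.camera('side')[130:330,180:430];cv2.imwrite('pics/d.png',cv2.resize(a,(750,600))[:,:,::-1])"
```

```text
t 12.95 unit mm [-96.7 -95.7 181.3] toolx [-0.999  0.036 -0.   ] z [ 0.    -0.001 -1.   ] F [-6.16  0.05  4.08] open -0.01 [-0.3   0.04 -0.01  1.52 -0.   -0.26]
```

View pics/d.png

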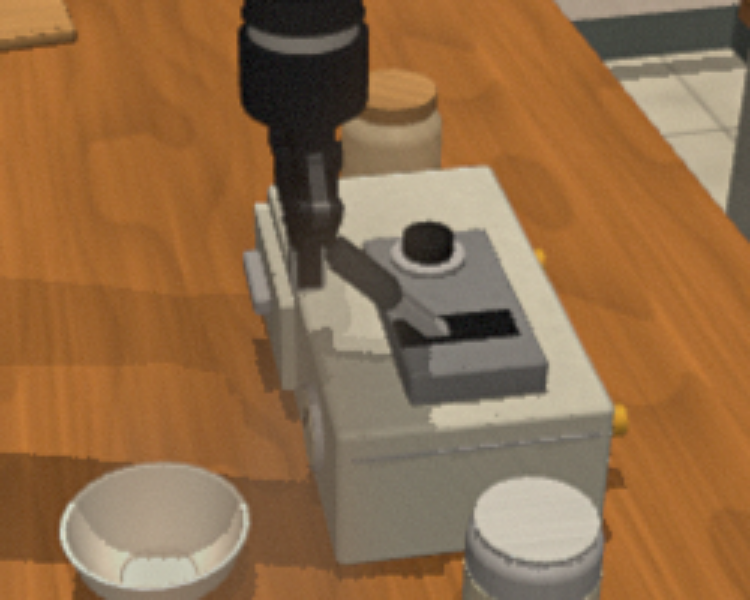

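The lever's tip at (335,240) rests against the finger and is rising. I'll continue along its arc.

Call:
carry_out([
  [[-6, 0, -5], [0, 0, 0], 0],
  [[-6, 0, -5], [0, 0, 0], 0],
  [[-6, 0, -5], [0, 0, 0], 0],
  [[-6, 0, -4], [0, 0, 0], 0],
  [[-6, 0, -4], [0, 0, 0], 0],
  [[-6, 0, -3], [0, 0, 0], 0],
  [[-6, 0, -3], [0, 0, 0], 0],
  [[-6, 0, -3], [0, 0, 0], 0],
  [[-6, 0, -2], [0, 0, 0], 0],
  [[-6, 0, -2], [0, 0, 0], 0],
  [[-6, 0, -1], [0, 0, 0], 0],
  [[-5, 0, -1], [0, 0, 0], 0],
  [[-4, 0, 0], [0, 0, 0], 0],
  [[0, 0, 0], [0, 0, 0], 0],
])

```text
time_s: 14.4
ee_pos: [0.5908, -0.0912, 0.2171]
tool_rot: [0.018, 1.0, 0.0, 0.0]
ft_force: [-0.2, 1.1, -0.1]
opening: -0.0
finger_force: 0.0
```

```bash
python3 -c "
from h import *;st()"
```

```text
t 14.4 unit mm [-21.3 -95.5 217.1] toolx [-0.999  0.036 -0.   ] z [ 0.  0. -1.] F [-0.2   1.06 -0.08] open -0.0 [-0.27  0.24  0.28  1.61  0.   -0.23]
```

Call:
carry_out([
  [[-4, 0, 0], [0, 0, 0], 0],
  [[-4, 0, 0], [0, 0, 0], 0],
  [[-4, 0, 0], [0, 0, 0], 0],
  [[-3, 0, 0], [0, 0, 0], 0],
  [[0, 0, 0], [0, 0, 0], 0],
  [[0, 0, 0], [0, 0, 0], 0],
])

```text
time_s: 15.0
ee_pos: [0.6052, -0.0917, 0.2172]
tool_rot: [0.018, 1.0, 0.0, -0.0]
ft_force: [0.9, 0.3, -0.7]
opening: -0.001
finger_force: 0.0
```

```bash
python3 -c "
from h import *;st()
a=viewer.camera('side')[130:330,180:430];cv2.imwrite('pics/e.png',cv2.resize(a,(750,600))[:,:,::-1])"
```

```text
t 15.0 unit mm [ -6.9 -95.5 217.2] toolx [-0.999  0.036  0.   ] z [-0.  0. -1.] F [ 0.89  0.29 -0.73] open -0.0 [-0.26  0.28  0.33  1.62 -0.   -0.22]
```

View pics/e.png

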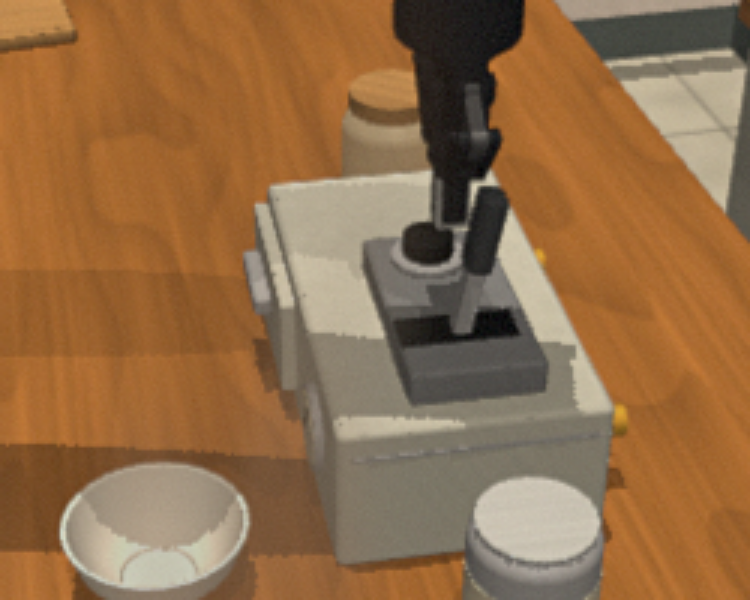

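The lever is back in its original raised position, tip at (490,195). I'll back the arm away.

Call:
carry_out([
  [[5, 0, 0], [0, 0, 0], 0],
  [[15, 0, 0], [0, 0, 0], 0],
  [[20, 0, 0], [0, 0, 0], 0],
  [[25, 0, 0], [0, 0, 0], 0],
  [[25, 0, -10], [0, 0, 0], 0],
  [[25, 0, -20], [0, 0, 0], 0],
  [[20, 0, -20], [0, 0, 0], 0],
  [[0, 0, 0], [0, 0, 0], 0],
  [[0, 0, 0], [0, 0, 0], 0],
  [[0, 0, 0], [0, 0, 0], 0],
  [[0, 0, 0], [0, 0, 0], 0],
  [[0, 0, 0], [0, 0, 0], 0],
])

```text
time_s: 16.25
ee_pos: [0.4703, -0.0868, 0.266]
tool_rot: [0.018, 1.0, 0.0, -0.001]
ft_force: [0.0, 0.5, 0.2]
opening: -0.0
finger_force: 0.0
```

```bash
python3 -c "
from h import *;st()
a=viewer.camera('side');cv2.imwrite('pics/f.png',cv2.resize(a[130:330,180:430],(750,600))[:,:,::-1])
b=cv2.cvtColor(cv2.imread('pics/side0.png'),cv2.COLOR_BGR2RGB)
d=cv2.absdiff(a,b).max(2)>60
for n,(x,y,w,h) in dict(lever=(325,185,30,60),bowl=(195,285,75,52),tin=(330,285,55,80),button=(312,200,22,20)).items():print(n,d[y:y+h,x:x+w].mean().round(3))"
```

```text
t 16.25 unit mm [-141.8  -95.4  266. ] toolx [-0.999  0.036  0.002] z [-0.002  0.001 -1.   ] F [0.04 0.46 0.24] open -0.0 [-0.32 -0.06  0.06  1.69  0.   -0.29]
lever 0.0
bowl 0.0
tin 0.0
button 0.0
```

View pics/f.png

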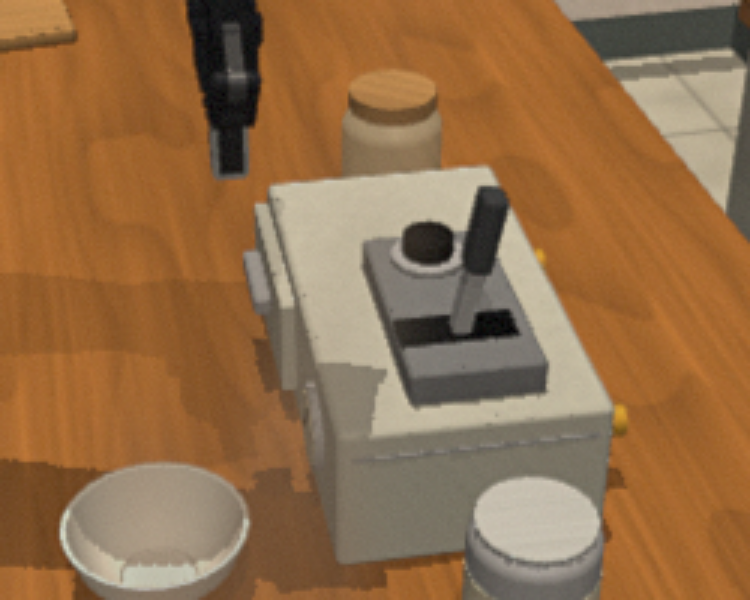

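The lever is up with its tip at (490,195), the drawer is home at (258,280), the button is up, and the bowl and tin match the first picture. Nothing is in contact, so I'm handing the job in.

```bash
python3 -c "
from cell import manip
print(manip.sign_off())"
```

```text
the job is handed in; nothing more can be done
None
```

I closed the drawer until it seated, pressed the test button and let it up, and returned the lever to its rear stop. I handed the job in with the arm clear; in the last picture the jar, tin and bowl stand where they were, but the hand-in gave no verdict.

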